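Put the rail dolly away in the tool chest and close its stayed lid

TASK

Put the loose steel rail dolly back in the red tool chest: raise the lid all the way, past the point where its folding stay goes over straight, and let it back so that it rests on the locked stay; then stand the dolly on its broad foot in the bay with the black rubber pad and let go of it. To close, lift the lid slightly off the locked stay, leave it there and fold the stay's knee by its yellow grip towards the front of the chest while the lid stays up, then lower the lid under control, without letting it slam, until it is fully shut. Leave the roller dies, inside the chest and on the bench, where they are.

Things in the scene. Friction and masses are not known exactly. Their poses are not given: they have to be found in the camera images.
- chest: Red steel tool chest, fixed: 170 mm deep (x), 240 wide (y), 125 high to the rim. Origin: centre of its underside; x from front to hinge side, y to its left, z up. The drawer front is a sham. Tray on top: floor 65 mm above the origin, walls 5 mm, parted at y=0 by a 5 mm wall into two bays 160 (x) by 112 mm, centres at y=+-59. One holds a roller die, the other the black pad.
- lid_hinge (a point): Middle of the lid's hinge line, just above the chest's rear rim: 85 mm in +x and 137 mm up from the chest's origin. The hinge line runs along the chest's y. Axes as the chest's; does not move with the lid.
- lid (a joint): Lid angle, rad: 0 shut, grows as the front rises, end stop 1.80. Shallow red cover, 172 mm long from the hinge, 244 wide, 14 thick, 0.8 kg; about 5 N lifts it at the bar. Stiff hinge: above about 1.37 the lid stays where it is left; lower it falls, unless the locked stay holds it at about 1.28. At about 1.73 and above the stay's knee tips over centre, so that it locks when the lid is let back down.
- lid_bar (a point): Middle of the lid's steel pull bar: round, 12 mm diameter, 110 mm long along the hinge direction (its y), in front of the lid's edge with 32 mm free between; when shut, 210 mm in front of the hinge line and 6 mm below it. Can be pinched from above all the way and turns in the fingers as the lid swings. Moves with the lid.
- stay (a joint): Lean of the stay's lower link, rad: -2.88 folded (lid shut), 0 upright, +0.21 over centre on its stop, towards the hinge (locked). Lid lifted off the lock (1.45 to 1.57, best 1.53): the telescopic strut gives slack and under 1 N at the grip, drawn 15 to 25 mm to the chest's front, brings the link past upright; it then falls forward by itself to -0.15 to -0.4 and hangs there. Pulled on further it drags the lid down.
- stay_pivot (a point): Lower pivot of the stay, outside the chest's left (+y) wall, 51 mm in front of the hinge line and 24 mm below it; axes as the chest's. A flat steel link, 71 mm long, goes from here to the knee; from the knee a thin telescopic strut goes up to the lid's left edge. With the link folded forward the lid can be swung shut.
- stay_grip (a point): Middle of the yellow round grip at the stay's knee: 18 mm diameter, 50 mm long, pointing out sideways along the chest's y; this point is 186 mm left of the chest's middle, 64 mm outside the lid's edge. Locked: 36 mm in front of the hinge line, 45 mm above it. It can be hooked or straddled from above with the fingers.
- dolly_center (a point): Centre (half-way up) of the steel rail dolly, shaped like a short piece of rail: 70 mm long (its x), 50 mm high (z), broad foot 46 mm wide (y) and 10 mm high, web 16 mm wide, head 34 mm wide and 18 mm high (its middle 16 mm above this point). About 0.7 kg. It stands on its foot on the bench, right of the chest.
- pad: Black rubber pad, 150 x 100 x 3 mm, fixed on the floor of the empty bay; which bay varies. Origin: centre of its underside, axes as the chest's. The dolly belongs in this bay, standing on the pad.
- die_stored: Steel roller die (spool), 52 mm diameter, 38 mm high, in the other bay; origin centre of its underside. Stays there.
- die_loose: Steel roller die (spool), 50 mm diameter, 34 mm high, on the bench near the dolly; origin centre of its underside. Not to be moved.
Things that resemble listed ones, but are neither listed nor needed, are in the scene too. Leave any brown or purple look-alike of the part that bears dolly_center alone.

How it is judged:
On the way, in this order (a step that is already met when the one before it is completed fails the run):
1. the lid has been raised past the lock point and rests on the locked stay (lid 1.19 to 1.36 rad, lower link over centre, above 0.12 rad) (value of joint lid between 1.19 and 1.36 rad and value of joint stay above 0.12 rad and velocity of joint lid between -0.1 and 0.1 rad/s), for 0.3 s.
2. the dolly stands released in the padded bay with the lid still on the locked stay (value of joint lid between 1.19 and 1.36 rad and value of joint stay above 0.12 rad and x of dolly_center in the frame of pad between -0.065 and 0.065 m and y of dolly_center in the frame of pad between -0.045 and 0.045 m and z of dolly_center in the frame of pad between 0.02 and 0.036 m and angle between dolly_center's own z axis and vertical below 0.2 rad and contact force between dolly and the fingers below 0.1 N and linear speed of dolly below 0.03 m/s), for 0.3 s.
3. the lid is lifted off the lock (above 1.39 rad) with the knee still over centre (value of joint lid above 1.39 rad and value of joint stay above 0.05 rad), for 0.1 s.
4. the knee is folded (lower link below -0.12 rad) while the lid stays up (above 1.25 rad) (value of joint lid above 1.25 rad and value of joint stay below -0.12 rad), for 0.3 s.
At the end, for the whole second after the job is handed in: Lid shut (under 0.03 rad) and still, stay folded; dolly upright (tilt under 0.2 rad) and at rest in the padded bay (centre within 65 mm in x and 45 mm in y of the pad's middle); stored die within 40 mm and loose die within 30 mm of where they were (value of joint lid below 0.03 rad and velocity of joint lid between -0.1 and 0.1 rad/s and value of joint stay below -2 rad and x of dolly_center in the frame of pad between -0.065 and 0.065 m and y of dolly_center in the frame of pad between -0.045 and 0.045 m and z of dolly_center in the frame of pad between 0.02 and 0.036 m and angle between dolly_center's own z axis and vertical below 0.2 rad and linear speed of dolly below 0.03 m/s and distance of die_stored from where it was at the start of the episode below 0.04 m and distance of die_loose from where it was at the start of the episode below 0.03 m); the robot touches nothing.
It fails at once if the lid slams: it passes between 0.4 and 0.12 rad closing faster than 1.6 rad/s (value of joint lid between 0.12 and 0.4 rad and velocity of joint lid below -1.6 rad/s).
It fails at once if the loose roller die on the bench is pushed more than 30 mm (distance of die_loose from where it was at the start of the episode above 0.03 m).
It fails at once if the stored roller die is moved more than 40 mm (distance of die_stored from where it was at the start of the episode above 0.04 m).
It also fails if it takes over 72 s, if anything falls off the work surface, if the arm or the gripper's body presses on something with over 40 N, if the wrist force passes 120 N, or if a joint passes its speed limit or range.

ROBOT

A 6-joint arm with a two-finger parallel gripper is mounted at the origin on the work surface. World frame = base frame: x ahead of the robot, y to its left, z up, the work surface at z = 0. Lengths are in m, angles in rad, forces in N, time in s.
With the tool pointing down it reaches from about 0.35 to 0.975 m from the base axis. Payload 4.9 kg.
Tool frame: the origin (TCP) lies on the front face of the gripper's body, between the roots of the fingers; the fingertips stand ctrl.finger_overhang ahead of it and the grasp point (between the pads) lies 54 mm ahead of it (ctrl.finger_overhang is the distance from the TCP to the fingertips, in m); z points along the fingers, y is the line along which they close (so a half turn about z gives the same grasp; the last joint's range is limited). The gripper opens to 85 mm and grips with 20 to 120 N. Pads are 22 mm wide; open, the fingers measure 114 mm over their backs; the gripper's body (76 mm by 85 mm) begins 54 mm behind the grasp point. The pads swing forward as they close: fully open they stand 13 mm farther back than shut.
Start: joints at [-1.34, 0.053, 1.613, -0, 1.476, -0.119], TCP at [0.214, -0.587, 0.304] pointing down, gripper open.
Joint ranges: [-3.01, 3.01], [-1.01, 2.22], [0.06, 2.58], [-1.02, 4.17], [0.09, 2.62], [-3.14, 3.14]. Speed limits (rad/s): [2.57, 2.57, 3.14, 3.14, 3.14, 3.14].

INTERFACE

Orientations are given as a rotation vector (axis times angle).
In Python, from station import ctrl, vision gives the robot as it stands. The module is installed in compiled form; this text tells all that it offers.
- The arm moves only by the tool drive_tool, never from a script. Its argument "rows" is a list of rows, each a list of 2 entries, a list of its own where there are three numbers: the shift along the tool's x, y, z in m, then the turn about the tool's z in rad. A call has 1 to 10 rows; each row shifts and turns the commanded pose from where the row before left it, along the tool's axes as they then stand; what a row does not reach is not made up. A row lasts 1/10 s, in which the tool goes at most 50 mm and 8.59 degrees, less where a joint would pass 70% of its speed; a pose out of reach is approached as far as the arm can. A call with a gripper value outside its range is refused whole. "jaw" is the closure, from 0 (fully open) to 1 (shut), set as the call begins (left out, the last holds). The fingers move at their own pace and stop on an object; "grip_force" is the grip in N (left out, the last holds). Time passes only in rows, so rows that do not move let the fingers close. It gives the time, the measured TCP pose, the force, the opening and the grip force at its end, in the units of the state.
- ctrl.get_obs(): the state, without advancing time (a new reading comes with each control period).
- vision.get_image(name): name is "scene" or "top" or "wrist"; returns a dict with "image" (420x560x3 uint8, blue, green, red), "vertical_fov" (degrees; the focal length in pixels is half the picture's height over the tangent of half this angle, whatever the lens; pixels are square), "cx", "cy" (the principal point, pixels), "R" (3x3) and "t" (3): a world point X has camera coordinates R X + t. Camera axes: x right, y down, z forward; pixel columns grow to the right and rows downward; lengths in m; the calibration is good to about 2 mm. A picture is of the moment at which its call begins. There is no depth.
- ctrl.finish_job(): hands the job in; it is judged then, once.
The state is a dict: "t": time; "q": joint angles; "dq": joint speeds; "effort": joint torques, N m; "tool_pos": TCP position; "tool_rot": TCP orientation; "contact_force": force on the tool from outside, world axes, zero at the start; "wrist_torque": the same for the moment, N m; "opening": finger opening in m; "grip_force": force on a finger pad.
Only numpy, scipy, OpenCV 4.12 (cv2) and the standard library are available. Lean on these libraries where they do the work, as an engineer would, in place of code of your own. Each camera call takes 0.05 s, during which the arm holds its last target. There are 200 camera calls.

## Working session

There is one attempt and no reset: what is moved stays moved. The work goes in short steps, Python scripts to look and compute and a tool call to move; the robot and the scene stay as the last step left them, time stands still between calls to the robot, and variables do not carry over. Pictures are saved under pics/ and viewed, at most 10 in all, crops included, and the job is handed in when it is done.

Besides the shell and the picture viewer there is one more tool, called after "Request:" as a command line: name --argument value ..., lists and objects as JSON in quotes. drive_tool: Moves the arm, as the interface text tells. Its arguments: {"type":"object","properties":{"rows":{"type":"array","items":{"type":"array"}},"jaw":{"type":"number"},"grip_force":{"type":"number"}},"required":["rows"]}

```bash
mkdir -p pics; cat > h.py <<'E'
import numpy as np,cv2
from station import ctrl,vision
from scipy.spatial.transform import Rotation as Ro
def cam(n):
    d=vision.get_image(n); f=d['image'].shape[0]/2/np.tan(np.radians(d['vertical_fov'])/2)
    return d['image'],(f,d['cx'],d['cy'],np.array(d['R']),np.array(d['t']))
def proj(c,X):
    f,cx,cy,R,t=c; p=np.atleast_2d(X)@R.T+t; return np.c_[cx+f*p[:,0]/p[:,2],cy+f*p[:,1]/p[:,2]]
def plane(c,u,v,z):
    f,cx,cy,R,t=c; C=-R.T@t; d=R.T@np.array([(u-cx)/f,(v-cy)/f,1]); return C+d*(z-C[2])/d[2]
E
python3 - <<'E'
from h import *
import pickle
ims={n:cam(n) for n in('scene','top','wrist')}
pickle.dump(ims,open('i0.pkl','wb'))
for n in ims: cv2.imwrite(f'pics/{n}0.png',cv2.resize(ims[n][0],(800,600),interpolation=cv2.INTER_CUBIC)); print(n,ims[n][1], -ims[n][1][3].T@ims[n][1][4])
o=ctrl.get_obs();print(o,ctrl.finger_overhang); print(Ro.from_rotvec(o['tool_rot']).as_matrix())
E
```

```text
scene (np.float64(381.6000638778237), 285.4161155475783, 215.44843269018236, array([[ 0.59835799,  0.8012236 ,  0.00290932],
       [ 0.50929984, -0.37753966, -0.77335469],
       [-0.61853164,  0.46422467, -0.63396693]]), array([-0.27460889, -0.22738232,  1.41369358])) [ 1.15453441 -0.52209416  0.72118672]
top (np.float64(380.4280284285387), 276.64865155815903, 212.631376394787, array([[-2.59831529e-03, -9.99996232e-01, -8.86096549e-04],
       [-9.97375138e-01,  2.65562187e-03, -7.23586991e-02],
       [ 7.23607795e-02,  6.95759954e-04, -9.97378280e-01]]), array([-0.09225015,  0.57724087,  0.93716488])) [ 0.50767201 -0.09443477  0.97639455]
wrist (np.float64(324.5689864849647), 285.25540759968425, 211.45518883221027, array([[ 0.34281706, -0.93940094, -0.0015295 ],
       [-0.9040929 , -0.33037336,  0.27105251],
       [-0.25513229, -0.09153861, -0.96256335]]), array([-0.62422006, -0.03453011,  0.37731496])) [ 0.27904009 -0.56326185  0.37159428]
{'t': 0.15, 'q': array([-1.34000605e+00,  5.31954637e-02,  1.61395082e+00, -1.60309497e-06,
        1.47602957e+00, -1.19002974e-01]), 'dq': array([ 0.0005766 , -0.00193957, -0.00481388,  0.00037704, -0.00042152,
        0.0002556 ]), 'effort': array([ 5.91816879e-04, -3.94241631e+01, -3.70722628e+01, -1.07053022e-04,
        4.67955979e-03,  9.26847804e-06]), 'tool_pos': array([ 0.21410325, -0.58679188,  0.302968  ]), 'tool_rot': array([-3.09210962e+00, -5.46382234e-01,  1.41360405e-04]), 'contact_force': array([0.48423569, 0.91211444, 0.22321998]), 'wrist_torque': array([-0.03671721,  0.04169926, -0.05765028]), 'grip_force': 0.0, 'opening': 0.08541427495222483} 0.0726
[[ 9.39443569e-01  3.42703442e-01 -3.63705812e-04]
 [ 3.42703584e-01 -9.39442324e-01  1.54085831e-03]
 [ 1.86376813e-04 -1.57219271e-03 -9.99998747e-01]]
```

View pics/scene0.png

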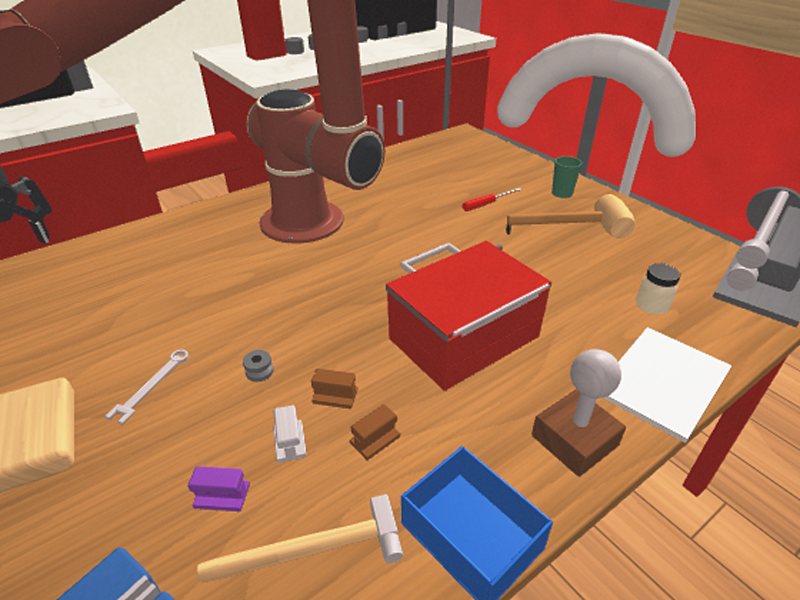

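View pics/top0.png

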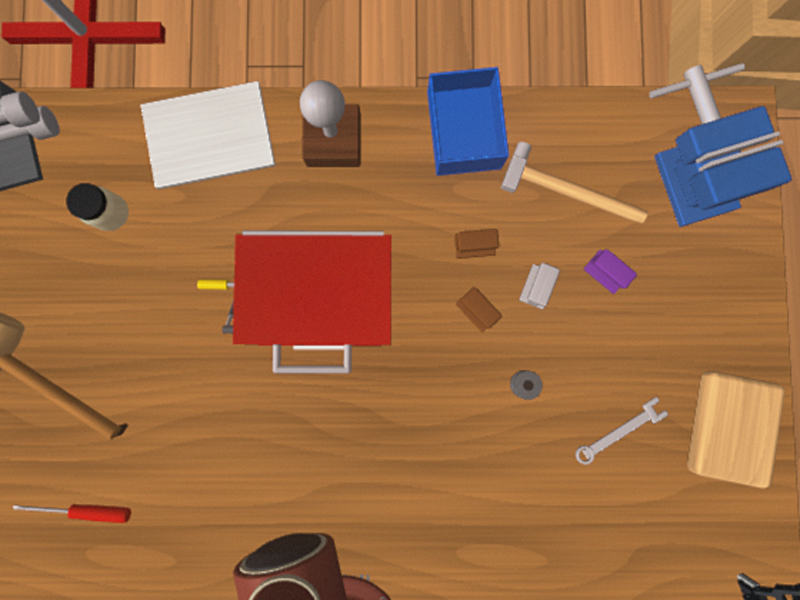

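The scene view shows the shut chest (pull bar at about (430,257) and lid (470,285)). The dolly candidates are grey (288,432), brown (333,387) and (375,432), and purple (218,488). In the top view they are grey (540,286), brown (477,243) and (479,309), and purple (610,271). Only the grey one is steel; brown and purple are declared look-alikes. The loose die is at top (526,384). I'll measure these and confirm in a crop.

```bash
python3 - <<'E'
from h import *
import pickle
ims=pickle.load(open('i0.pkl','rb'))
im,c=ims['top']; b,g,r=[im[...,i].astype(int) for i in range(3)]
m=((r>120)&(g<60)&(b<60)).astype(np.uint8); m[:, :150]=0;m[:150]=0;m[260:]=0;m[:,290:]=0
cs=max(cv2.findContours(m,0,1)[0],key=cv2.contourArea)
q=cv2.approxPolyDP(cs,4,True)[:,0]; print(q)
box=cv2.boxPoints(cv2.minAreaRect(cs)); 
for z in(.137,.144):
    P=np.array([plane(c,*p,z) for p in box]);print(z,P.round(4).tolist(),np.linalg.norm(np.diff(P,axis=0),axis=1))
# bar
for p in [(275,370),(351,370)]: print('bar',plane(c,p[0]*.7,p[1]*.7,.131))
hsv=cv2.cvtColor(im,cv2.COLOR_BGR2HSV)
x0,y0=345,170
g=((hsv[...,1]<45)&(hsv[...,2]>100)).astype(np.uint8); s=np.zeros_like(g);s[175:225,355:400]=g[175:225,355:400]
k=max(cv2.findContours(s,0,1)[0],key=cv2.contourArea); rr=cv2.minAreaRect(k);print(rr)
for z in(.05,): print([plane(c,*p,z).round(4).tolist() for p in cv2.boxPoints(rr)],plane(c,*rr[0],z))
print('die',plane(c,526*.7,384*.7,.034))
a=cv2.resize(im[160:290,310:440],(400,400),interpolation=2); i2=ims['scene'][0]
bb=cv2.resize(i2[250:350,160:260],(400,400),interpolation=2)
cv2.imwrite('pics/c1.png',np.hstack([a,bb]))
E
```

```text
[[165 165]
 [164 240]
 [272 240]
 [273 165]]
0.137 [[0.6782, 0.1597, 0.137], [0.6775, -0.086, 0.137], [0.506, -0.0857, 0.137], [0.5066, 0.1564, 0.137]] [0.24569324 0.17146344 0.24210387]
0.144 [[0.6767, 0.1576, 0.144], [0.6761, -0.0861, 0.144], [0.506, -0.0857, 0.144], [0.5066, 0.1544, 0.144]] [0.24364432 0.17003355 0.24008488]
bar [0.46680578 0.09230237 0.131     ]
bar [ 0.46650551 -0.02522248  0.131     ]
((377.3606262207031, 199.00135803222656), (19.106096267700195, 30.186595916748047), 21.250505447387695)
[[0.5817, -0.3047, 0.05], [0.651, -0.3329, 0.05], [0.6337, -0.3762, 0.05], [0.5647, -0.3478, 0.05]] [ 0.60767122 -0.34034951  0.05      ]
die [ 0.43708383 -0.31834644  0.034     ]
```

View pics/c1.png

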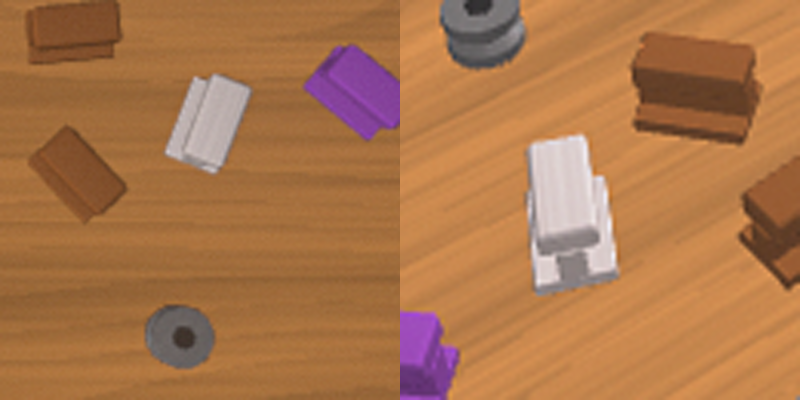

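The crop confirms a single bare-steel rail piece (crop left (210,122)). The brown and purple ones are look-alikes, and the die at (180,335) is clear of it. I'll fit the dolly pose to its silhouette in both views.

```bash
python3 - <<'E'
from h import *
import pickle
from scipy.optimize import minimize
ims=pickle.load(open('i0.pkl','rb')); S=3; dat=[]
for n,(u,v) in(('top',(378,200)),('scene',(202,302))):
    im,c=ims[n]; x0,y0=u-32,v-32; cr=cv2.resize(im[y0:y0+64,x0:x0+64],None,fx=S,fy=S,interpolation=cv2.INTER_CUBIC)
    h=cv2.cvtColor(cr,cv2.COLOR_BGR2HSV); m=((h[...,1]<70)).astype(np.uint8)
    n_,l,st,ce=cv2.connectedComponentsWithStats(m); k=l[96,96] or 1; m=(l==1+np.argmax(st[1:,4])); dat.append((m,c,x0,y0)); print(n,m.sum()/S/S)
B=[(46,-25,-15),(16,-15,7),(34,7,25)]
def mask(p,c,x0,y0):
    x,y,a=p;M=np.zeros((64*S,64*S),np.uint8)
    for w,z0,z1 in B:
        P=np.array([[sx*.035,sy*w/2000,.025+z/1000] for sx in(-1,1) for sy in(-1,1) for z in(z0,z1)])@Ro.from_euler('z',a).as_matrix().T+[x,y,0]
        q=(proj(c,P)-[x0,y0]+.5)*S-.5; cv2.fillConvexPoly(M,cv2.convexHull(q.round().astype(np.int32)),1)
    return M>0
def cost(p):
    return sum(1-(mask(p,*d[1:])&d[0]).sum()/(mask(p,*d[1:])|d[0]).sum() for d in dat)
r=min((minimize(cost,[.607,-.342,a],method='Nelder-Mead',options=dict(initial_simplex=np.array([.607,-.342,a])+np.array([[0,0,0],[.01,0,0],[0,.01,0],[0,0,.15]]))) for a in(-.2,-.35,-.5)),key=lambda r:r.fun)
print(r.x,r.fun)
E
```

```text
top 570.4444444444445
scene 710.8888888888888
[ 0.609339   -0.34919471 -0.40589179] 0.15360326166757743
```

Request:
drive_tool --rows '[[[0,0,0],-0.14],[[0,0,0],-0.14],[[0,0,0],-0.14],[[0,0,0],-0.14],[[0,0,0],-0.14],[[0,0,0],-0.14],[[0,0,0],-0.14],[[0,0,0],-0.14],[[0,0,0],-0.101],[[0,0,0],0]]' --jaw 0.65 --grip_force 25

```text
t: 1.15
tool_pos: [0.2141, -0.587, 0.3034]
tool_rot: [-2.221, -2.221, -0.001]
contact_force: [-0.8, 0.6, 0.3]
opening: 0.0301
grip_force: 0.0
```

Request:
drive_tool --rows '[[[0.039,0.016,0],0],[[0.039,0.016,0],0],[[0.039,0.016,0],0],[[0.039,0.016,0],0],[[0.039,0.016,0],0],[[0.039,0.016,0],0],[[0.039,0.016,0],0],[[0.039,0.016,0],0],[[0.039,0.016,0],0],[[0.039,0.016,0],0]]'

```text
t: 2.15
tool_pos: [0.3744, -0.1955, 0.3039]
tool_rot: [2.224, 2.218, 0.0]
contact_force: [0.7, -0.2, -0.6]
opening: 0.0299
grip_force: 0.0
```

Request:
drive_tool --rows '[[[0.039,0.016,0],0],[[0.039,0.016,0],0],[[0.039,0.016,0],0],[[0.039,0.016,0],0],[[0.039,0.016,0],0],[[0.036,0.013,0.018],0],[[0,0,0],0],[[0,0,0],0]]'

```text
t: 2.95
tool_pos: [0.4669, 0.0345, 0.2851]
tool_rot: [-2.22, -2.221, 0.002]
contact_force: [1.0, -1.1, 0.5]
opening: 0.0299
grip_force: 0.0
```

```bash
python3 - <<'E'
from h import *
o=ctrl.get_obs();print(o['tool_pos'],o['q'])
im,c=cam('wrist')
B=np.array([[.467,.034+s,.131] for s in(-.055,.055)]); p=proj(c,B);print(p)
for a in p: cv2.drawMarker(im,tuple(int(v) for v in a),(255,255,0),0,8,1)
for X in [[.505,.157,.137],[.505,-.087,.137]]: cv2.drawMarker(im,tuple(int(v) for v in proj(c,X)[0]),(0,255,0),0,8,1)
cv2.imwrite('pics/w1.png',im)
E
```

```text
[0.46688395 0.03454835 0.28513404] [-8.51143369e-02 -3.25205492e-01  1.98581309e+00 -4.18052390e-04
  1.48275125e+00 -8.55486551e-02]
[[285.2796128  288.62045929]
 [285.37922839 141.95408251]]
```

View pics/w1.png

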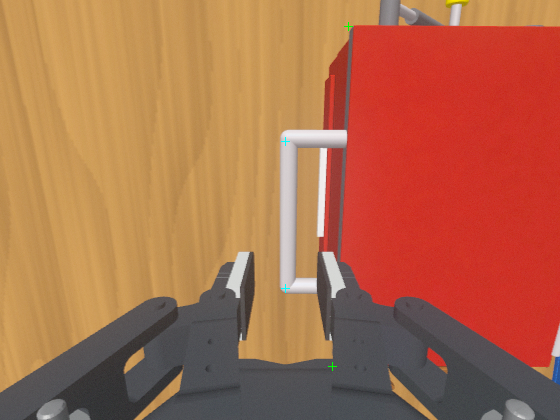

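The wrist view shows the bar at column 289, rows 139–286, within 3 mm of the predicted position and between the fingers. I'll descend and pinch.

Request:
drive_tool --rows '[[[0,0.001,0.03],0],[[0,0,0.03],0],[[0,0,0.025],0],[[0,0,0.015],0],[[0,0,0],0],[[0,0,0],0]]'

```text
t: 3.6
tool_pos: [0.4687, 0.0332, 0.187]
tool_rot: [2.222, 2.219, 0.001]
contact_force: [0.4, -0.1, -0.3]
opening: 0.03
grip_force: 0.0
```

Request:
drive_tool --rows '[[[0,0,0],0],[[0,0,0],0],[[0,0,0],0],[[0,0,0],0],[[0,0,0],0]]' --jaw 1

```text
t: 4.1
tool_pos: [0.4685, 0.0336, 0.1879]
tool_rot: [2.221, 2.221, -0.001]
contact_force: [-4.9, -1.1, 6.2]
opening: 0.0106
grip_force: 24.9
```

```bash
cat > arc.py <<'E'
import numpy as np,sys
# rows (shift tool y = +x world, tool z = down) from lid a0 to a1 in n steps
a=np.linspace(float(sys.argv[1]),float(sys.argv[2]),int(sys.argv[3])+1)-.0286
P=.2101*np.c_[-np.cos(a),-np.sin(a)]
print((np.diff(P,axis=0)*1000).round(1).tolist())
E
python3 arc.py 0 1.76 32
```

```text
[[-0.0, -11.6], [0.6, -11.5], [1.3, -11.5], [1.9, -11.4], [2.5, -11.3], [3.1, -11.1], [3.7, -10.9], [4.3, -10.7], [4.9, -10.5], [5.5, -10.2], [6.0, -9.9], [6.6, -9.5], [7.1, -9.1], [7.6, -8.7], [8.0, -8.3], [8.5, -7.8], [8.9, -7.4], [9.3, -6.9], [9.7, -6.4], [10.0, -5.8], [10.3, -5.3], [10.6, -4.7], [10.8, -4.1], [11.0, -3.5], [11.2, -2.9], [11.3, -2.3], [11.4, -1.6], [11.5, -1.0], [11.5, -0.4], [11.6, 0.3], [11.5, 0.9], [11.5, 1.5]]
```

Request:
drive_tool --rows '[[[0,0,-0.0116],0],[[0,0.0006,-0.0115],0],[[0,0.0013,-0.0115],0],[[0,0.0019,-0.0114],0],[[0,0.0025,-0.0113],0],[[0,0.0031,-0.0111],0],[[0,0.0037,-0.0109],0],[[0,0.0043,-0.0107],0],[[0,0.0049,-0.0105],0],[[0,0.0055,-0.0102],0]]'

```text
t: 5.1
tool_pos: [0.4943, 0.0335, 0.2969]
tool_rot: [-2.218, -2.218, 0.01]
contact_force: [-9.7, -5.0, -2.0]
opening: 0.011
grip_force: 24.5
```

Request:
drive_tool --rows '[[[0,0.006,-0.0099],0],[[0,0.0066,-0.0095],0],[[0,0.0071,-0.0091],0],[[0,0.0076,-0.0087],0],[[0,0.008,-0.0083],0],[[0,0.0085,-0.0078],0],[[0,0.0089,-0.0074],0],[[0,0.0093,-0.0069],0],[[0,0.0097,-0.0064],0],[[0,0.01,-0.0058],0]]'

```text
t: 6.1
tool_pos: [0.5772, 0.0333, 0.3826]
tool_rot: [2.221, 2.22, -0.002]
contact_force: [-12.6, -5.1, 12.6]
opening: 0.0106
grip_force: 25.9
```

Request:
drive_tool --rows '[[[0,0.0103,-0.0053],0],[[0,0.0106,-0.0047],0],[[0,0.0108,-0.0041],0],[[0,0.011,-0.0035],0],[[0,0.0112,-0.0029],0],[[0,0.0113,-0.0023],0],[[0,0.0114,-0.0016],0],[[0,0,0],0]]'

```text
t: 6.9
tool_pos: [0.656, 0.033, 0.4054]
tool_rot: [2.219, 2.216, 0.005]
contact_force: [-0.8, -4.6, 4.3]
opening: 0.0111
grip_force: 26.3
```

Request:
drive_tool --rows '[[[0,0.0115,-0.001],0],[[0,0.0115,-0.0004],0],[[0,0.0116,0.0003],0],[[0,0.0115,0.0009],0],[[0,0.0115,0.0015],0],[[0,0,0],0],[[0,0,0],0]]'

```text
t: 7.6
tool_pos: [0.7119, 0.0331, 0.4031]
tool_rot: [2.221, 2.219, -0.001]
contact_force: [-6.4, -5.6, 3.3]
opening: 0.011
grip_force: 26.7
```

```bash
python3 - <<'E'
from h import *
a,_=cam('scene'); b,_=cam('top')
cv2.imwrite('pics/s2.png',np.hstack([cv2.resize(a[60:300,240:440],(400,480),interpolation=2),cv2.resize(b[100:340,100:300],(400,480),interpolation=2)]))
E
```

```text
(no output)
```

View pics/s2.png

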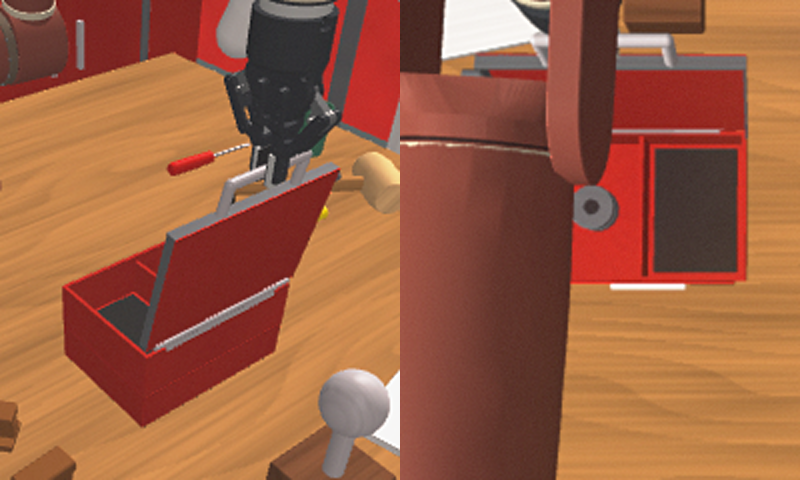

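The padded bay is the right (−y) one, the stored die is in the left bay, and the yellow grip is up beside the lid. I'll push slightly further and then let the lid back.

Request:
drive_tool --rows '[[[0,0.003,0.0005],0],[[0,0.002,0.0005],0],[[0,0,0],0],[[0,0,0],0]]'

```text
t: 8.1
tool_pos: [0.7149, 0.0331, 0.4027]
tool_rot: [-2.221, -2.219, 0.008]
contact_force: [-15.2, -5.3, 6.2]
opening: 0.0107
grip_force: 27.1
```

```bash
python3 arc.py 1.785 1.285 10
```

```text
[[-10.4, -1.7], [-10.4, -1.2], [-10.5, -0.6], [-10.5, -0.1], [-10.5, 0.4], [-10.5, 0.9], [-10.4, 1.5], [-10.3, 2.0], [-10.2, 2.5], [-10.1, 3.0]]
```

Request:
drive_tool --rows '[[[0,-0.0104,-0.0017],0],[[0,-0.0104,-0.0012],0],[[0,-0.0105,-0.0006],0],[[0,-0.0105,-0.0001],0],[[0,-0.0105,0.0004],0],[[0,-0.0105,0.0009],0],[[0,-0.0104,0.0015],0],[[0,-0.0103,0.002],0],[[0,0,0],0],[[0,0,0],0]]'

```text
t: 9.1
tool_pos: [0.6329, 0.0336, 0.4003]
tool_rot: [2.22, 2.22, 0.002]
contact_force: [-2.9, -5.3, 6.3]
opening: 0.0109
grip_force: 27.3
```

Request:
drive_tool --rows '[[[0,-0.005,0.0013],0],[[0,-0.005,0.0013],0],[[0,-0.005,0.0015],0],[[0,-0.005,0.0015],0],[[0,0,0],0],[[0,0,0],0]]'

```text
t: 9.7
tool_pos: [0.6132, 0.0337, 0.3944]
tool_rot: [2.22, 2.22, 0.002]
contact_force: [-1.5, -4.3, 5.2]
opening: 0.0108
grip_force: 27.5
```

Request:
drive_tool --rows '[[[0,-0.002,0.0006],0],[[0,-0.002,0.0006],0],[[0,-0.002,0.0006],0],[[0,0,0],0],[[0,0,0],0]]'

```text
t: 10.2
tool_pos: [0.6083, 0.0337, 0.3927]
tool_rot: [2.218, 2.218, 0.006]
contact_force: [3.0, -5.1, 4.3]
opening: 0.0108
grip_force: 27.5
```

```bash
python3 - <<'E'
from h import *
a,c=cam('scene')
for l in(.21,-.3): cv2.drawMarker(a,tuple(int(v) for v in proj(c,[.677-.051+.071*np.sin(l),.221,.113+.071*np.cos(l)])[0]),(0,255,0) if l>0 else (255,255,0),0,6,1)
cv2.imwrite('pics/s3.png',cv2.resize(a[60:300,240:440],(500,600),interpolation=2))
E
```

```text
(no output)
```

View pics/s3.png

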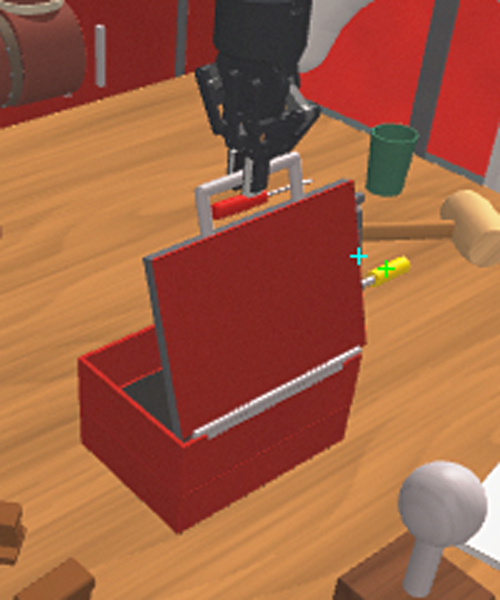

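The yellow grip sits exactly on the predicted locked position (green marker at (387,268)), so the stay is locked. Releasing.

Request:
drive_tool --rows '[[[0,0,0],0],[[0,0,0],0],[[0,0,0],0],[[0,0,-0.01],0],[[0,0,-0.03],0],[[0,0,-0.04],0],[[-0.03,-0.02,-0.02],0],[[-0.045,0,0],0],[[-0.045,0,0],0],[[-0.045,0,0],0]]' --jaw 0.65

```text
t: 11.25
tool_pos: [0.587, -0.1322, 0.491]
tool_rot: [2.22, 2.222, 0.001]
contact_force: [0.6, 0.4, -1.1]
opening: 0.0297
grip_force: 0.0
```

Request:
drive_tool --rows '[[[-0.045,0,0],0],[[-0.045,0,0],0],[[-0.045,0,0],0],[[-0.04,0,0],0],[[-0.04,0,0],0],[[0,0,0],0.14],[[0,0,0],0.14],[[0,0,0],0.14],[[0,0,0],0.14],[[0,0,0],0.14]]' --jaw 0.2

```text
t: 12.25
tool_pos: [0.5874, -0.346, 0.4903]
tool_rot: [-2.852, -1.317, -0.0]
contact_force: [-0.2, -0.5, -0.3]
opening: 0.0686
grip_force: 0.0
```

Request:
drive_tool --rows '[[[0,0,0],0.14],[[0,0,0],0.14],[[0,0,0],0.14],[[0,0,0],0.14],[[0,0,0],0.14],[[0,0,0],0.14],[[0,0,0],0.14],[[0,0,0],0.14],[[0,0,0],0.14],[[0,0,0],0]]'

```text
t: 13.25
tool_pos: [0.5875, -0.3459, 0.4903]
tool_rot: [-3.082, 0.606, -0.0]
contact_force: [-0.5, 0.5, -0.3]
opening: 0.0684
grip_force: 0.0
```

```bash
python3 - <<'E'
from h import *
o=ctrl.get_obs();M=Ro.from_rotvec(o['tool_rot']).as_matrix();print(o['t'],o['tool_pos'],o['q'].round(2),'phi',np.arctan2(M[1,0],M[0,0]),M[:,2])
print('shift',M.T@(np.array([.608,-.348,.20])-o['tool_pos']))
E
```

```text
13.25 [ 0.58745962 -0.34588407  0.4903191 ] [-0.64  0.14  1.21  0.    1.79  1.32] phi -0.3886002966061113 [ 1.18502963e-04  3.94034539e-04 -9.99999915e-01]
shift [ 0.01982211 -0.00570555  0.29032068]
```

Request:
drive_tool --rows '[[[0.01,-0.003,0.045],0],[[0.01,-0.003,0.045],0],[[0,0,0.045],0],[[0,0,0.045],0],[[0,0,0.045],0],[[0,0,0.045],0],[[0,0,0.02],0],[[0,0,0],0],[[0,0,0],0]]'

```text
t: 14.15
tool_pos: [0.6085, -0.3483, 0.2007]
tool_rot: [3.083, -0.605, 0.001]
contact_force: [0.2, 1.1, -0.2]
opening: 0.0684
grip_force: 0.0
```

```bash
python3 - <<'E'
from h import *
im,c=cam('wrist'); o=ctrl.get_obs(); print(o['tool_pos'])
R=Ro.from_euler('z',-.4).as_matrix()
for s,t in((1,1),(1,-1),(-1,-1),(-1,1)):
    p=proj(c,R@[s*.035,t*.017,.05]+[.6085,-.3485,0])[0]; cv2.drawMarker(im,tuple(int(v) for v in p),(0,255,0),0,9,1)
cv2.imwrite('pics/w2.png',im)
E
```

```text
[ 0.60911045 -0.34876688  0.2023596 ]
```

View pics/w2.png

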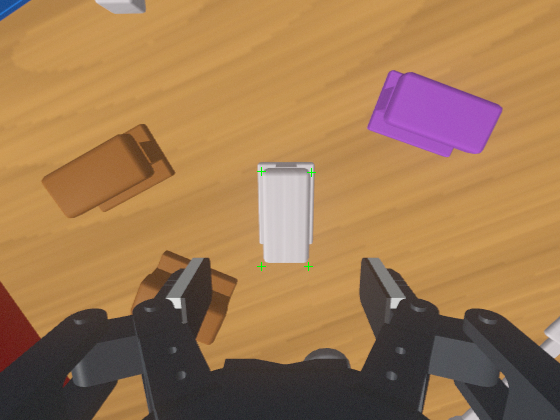

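The wrist view shows the grey dolly centred at (286,215), aligned with the fingers; both browns and the purple are clear. I'll descend with a narrower opening and grip.

Request:
drive_tool --rows '[[[0.002,0,0],0],[[0,0,0],0],[[0,0,0.035],0],[[0,0,0.035],0],[[0,0,0.025],0],[[0,0,0.012],0],[[0,0,0],0],[[0,0,0],0]]' --jaw 0.4 --grip_force 60

```text
t: 15.0
tool_pos: [0.6109, -0.3495, 0.0947]
tool_rot: [3.081, -0.607, 0.004]
contact_force: [0.6, -0.3, 0.5]
opening: 0.0511
grip_force: 0.0
```

Request:
drive_tool --rows '[[[0,0,0],0],[[0,0,0],0],[[0,0,0],0],[[0,0,0],0],[[0,0,0],0],[[0,0,-0.01],0],[[0,0,-0.03],0],[[0,0,-0.04],0],[[0,0,-0.045],0],[[0,0,-0.045],0]]' --jaw 1

```text
t: 16.0
tool_pos: [0.6087, -0.348, 0.2619]
tool_rot: [-3.08, 0.607, 0.007]
contact_force: [0.6, -0.7, -5.8]
opening: 0.0329
grip_force: 61.0
```

Request:
drive_tool --rows '[[[0,0,0],-0.13],[[0,0,0],-0.13],[[0,0,0],-0.129],[[-0.02,-0.02,0],0],[[-0.02,-0.03,0],0],[[-0.012,-0.03,0],0],[[0,-0.03,0],0],[[0,-0.03,0],0],[[0,-0.03,0],0],[[0,-0.03,0],0]]'

```text
t: 17.0
tool_pos: [0.5566, -0.1473, 0.2611]
tool_rot: [-3.14, 0.001, 0.005]
contact_force: [0.7, -0.2, -6.9]
opening: 0.033
grip_force: 61.6
```

Request:
drive_tool --rows '[[[0,-0.03,0],0],[[0,-0.03,0],0],[[0,-0.03,0],0],[[0,-0.02,0],0],[[0,-0.01,0],0],[[0,-0.004,0],0],[[0,0,0],0],[[0,0,0],0]]'

```text
t: 17.8
tool_pos: [0.558, -0.0257, 0.2626]
tool_rot: [3.141, -0.002, -0.001]
contact_force: [-0.2, -0.8, -6.8]
opening: 0.0328
grip_force: 61.7
```

```bash
python3 - <<'E'
from h import *
o=ctrl.get_obs();M=Ro.from_rotvec(o['tool_rot']).as_matrix();print(o['t'],o['tool_pos'],o['contact_force'],'phi',np.arctan2(M[1,0],M[0,0]))
a,c=cam('wrist'); b,c2=cam('scene')
for s in(-.075,.075):
  for t in(-.05,.05):
    for I,k in((a,c),(b,c2)): cv2.drawMarker(I,tuple(int(v) for v in proj(k,[.592+s,-.024+t,.068])[0]),(0,255,0),0,9,1)
cv2.imwrite('pics/w3.png',np.hstack([cv2.resize(a,(400,300),interpolation=3),cv2.resize(b[90:300,200:480],(400,300),interpolation=2)]))
E
```

```text
17.8 [ 0.55798649 -0.02572567  0.26264762] [-0.17279647 -0.78245271 -6.76384689] phi -0.0010734722784364414
```

View pics/w3.png

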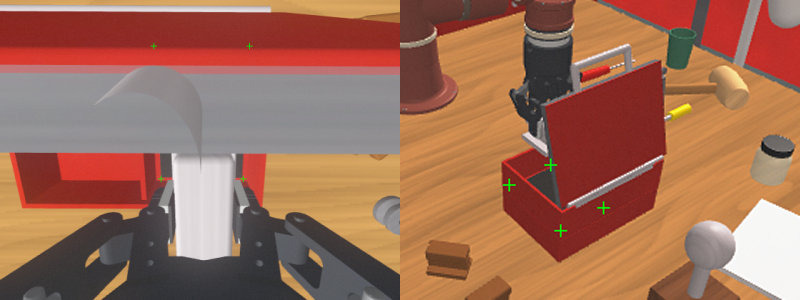

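The dolly hangs over the front of the padded bay (right half), clear of the walls, with no contact force. Lowering.

Request:
drive_tool --rows '[[[0,0,0.025],0],[[0,0,0.025],0],[[0,0,0.02],0],[[0,0,0.015],0],[[0,0,0.008],0],[[0,0,0.004],0],[[0,0,0.001],0],[[0,0,0],0],[[0,0,0],0]]'

```text
t: 18.8
tool_pos: [0.5588, -0.025, 0.1661]
tool_rot: [3.141, -0.0, 0.003]
contact_force: [1.2, 0.3, -6.1]
opening: 0.0329
grip_force: 61.5
```

Request:
drive_tool --rows '[[[0,0,0.001],0],[[0,0,0.001],0],[[0,0,0.001],0],[[0,0,0.001],0],[[0,0,0],0]]'

```text
t: 19.3
tool_pos: [0.5585, -0.0249, 0.1638]
tool_rot: [3.141, 0.0, 0.0]
contact_force: [-8.5, -0.1, 9.4]
opening: 0.0333
grip_force: 63.6
```

Contact with the pad (force reversed to +9.4 N). Release and withdraw upward.

Request:
drive_tool --rows '[[[0,0,0],0],[[0,0,0],0],[[0,0,0],0],[[0,0,0],0],[[0,0,0],0]]' --jaw 0.42

```text
t: 19.8
tool_pos: [0.5582, -0.025, 0.1608]
tool_rot: [-3.142, 0.0, -0.0]
contact_force: [0.8, 0.1, -0.2]
opening: 0.0497
grip_force: 0.0
```

Request:
drive_tool --rows '[[[0,0,-0.01],0],[[0,0,-0.03],0],[[0,0,-0.03],0],[[0,0,-0.03],0],[[-0.03,0,-0.03],0],[[-0.04,0,-0.04],0],[[-0.04,0,-0.04],0],[[0,0,-0.04],0],[[0,0,-0.04],0],[[0,0,0],0]]'

```text
t: 20.8
tool_pos: [0.4579, -0.025, 0.45]
tool_rot: [3.139, -0.0, 0.021]
contact_force: [-0.7, 0.5, 0.1]
opening: 0.0495
grip_force: 0.0
```

```bash
python3 - <<'E'
from h import *
o=ctrl.get_obs();print(o['t'],o['tool_pos'],o['contact_force'])
a,c=cam('wrist'); b,c2=cam('scene')
cv2.imwrite('pics/w4.png',np.hstack([cv2.resize(a,(400,300),interpolation=3),cv2.resize(b[90:300,200:480],(400,300),interpolation=2)]))
E
```

```text
20.8 [ 0.45785999 -0.02503232  0.44999875] [-0.68139078  0.45080388  0.14248666]
```

View pics/w4.png

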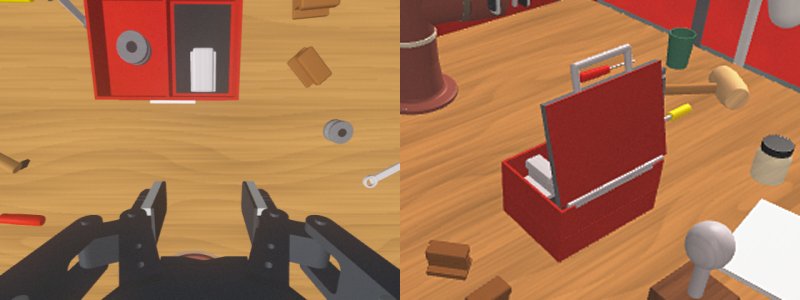

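The dolly stands upright on the pad (wrist (203,70)), with the stored die and lid unchanged. Next I'll re-grip the bar.

Request:
drive_tool --rows '[[[0,0,-0.02],-0.14],[[0,0,-0.02],-0.14],[[0,0,0],-0.14],[[0,0,0],-0.14],[[0,0,0],-0.14],[[0,0,0],-0.14],[[0,0,0],-0.14],[[0,0,0],-0.14],[[0,0,0],-0.14],[[0,0,0],-0.14]]' --jaw 0.65 --grip_force 25

```text
t: 21.9
tool_pos: [0.4572, -0.0248, 0.4794]
tool_rot: [-2.395, -2.029, 0.004]
contact_force: [-0.4, 0.3, 0.2]
opening: 0.0299
grip_force: 0.0
```

Request:
drive_tool --rows '[[[0,0,0],-0.14],[[0,0,0],-0.031],[[0.02,0.045,0],0],[[0.02,0.045,0],0],[[0.019,0.04,0],0],[[0,0.02,0],0],[[0,0,0],0],[[0,0,0],0]]'

```text
t: 22.7
tool_pos: [0.6071, 0.0341, 0.4797]
tool_rot: [-2.219, -2.22, 0.004]
contact_force: [-0.2, -0.4, -0.6]
opening: 0.03
grip_force: 0.0
```

Request:
drive_tool --rows '[[[0,0.001,0.03],0],[[0,0,0.03],0],[[0,0,0.02],0],[[0,0,0.007],0],[[0,0,0],0],[[0,0,0],0]]'

```text
t: 23.3
tool_pos: [0.6082, 0.0339, 0.3964]
tool_rot: [2.221, 2.22, 0.002]
contact_force: [-0.2, -0.3, 0.5]
opening: 0.0296
grip_force: 0.0
```

Request:
drive_tool --rows '[[[0,0,0],0],[[0,0,0],0],[[0,0,0],0],[[0,0,0],0],[[0,0,0],0]]' --jaw 1

```text
t: 23.8
tool_pos: [0.609, 0.034, 0.3965]
tool_rot: [2.22, 2.219, 0.004]
contact_force: [3.1, -0.7, 5.8]
opening: 0.0111
grip_force: 24.9
```

```bash
python3 arc.py 1.28 1.53 8;python3 arc.py 1.53 0 30
```

```text
[[6.3, -2.0], [6.3, -1.8], [6.4, -1.6], [6.4, -1.4], [6.5, -1.2], [6.5, -1.0], [6.5, -0.8], [6.5, -0.6]]
[[-10.7, 1.0], [-10.6, 1.6], [-10.5, 2.1], [-10.4, 2.6], [-10.2, 3.2], [-10.1, 3.7], [-9.9, 4.2], [-9.6, 4.7], [-9.4, 5.2], [-9.1, 5.6], [-8.8, 6.1], [-8.5, 6.5], [-8.1, 7.0], [-7.8, 7.4], [-7.4, 7.8], [-7.0, 8.1], [-6.6, 8.5], [-6.1, 8.8], [-5.7, 9.1], [-5.2, 9.4], [-4.7, 9.6], [-4.2, 9.8], [-3.7, 10.0], [-3.2, 10.2], [-2.7, 10.4], [-2.1, 10.5], [-1.6, 10.6], [-1.1, 10.7], [-0.5, 10.7], [0.0, 10.7]]
```

Request:
drive_tool --rows '[[[0,0.0063,-0.002],0],[[0,0.0063,-0.0018],0],[[0,0.0064,-0.0016],0],[[0,0.0064,-0.0014],0],[[0,0.0065,-0.0012],0],[[0,0.0065,-0.001],0],[[0,0.0065,-0.0008],0],[[0,0.0065,-0.0006],0],[[0,0,0],0],[[0,0,0],0]]'

```text
t: 24.8
tool_pos: [0.6596, 0.0338, 0.4061]
tool_rot: [2.222, 2.221, -0.002]
contact_force: [0.3, -0.8, 5.1]
opening: 0.011
grip_force: 26.1
```

Request:
drive_tool --rows '[[[0,0,0],0],[[0,0,0],0],[[0,0,0],0],[[0,0,-0.01],0],[[0,0,-0.03],0],[[0,0,-0.03],0],[[0.02,0,0],0],[[0.04,0,0],0],[[0.04,0,0],0],[[0.04,0,0],0]]' --jaw 0.65

```text
t: 25.8
tool_pos: [0.6596, 0.1753, 0.4759]
tool_rot: [2.222, 2.221, 0.001]
contact_force: [0.5, -0.5, 1.2]
opening: 0.0294
grip_force: 0.0
```

Request:
drive_tool --rows '[[[0.04,0.01,0],0],[[0.02,0.01,0],0],[[0,0,0.03],0],[[0,0,0.03],0],[[0,0,0.03],0],[[0,0,0.03],0],[[0,0,0],0],[[0,0,0],0]]' --jaw 1

```text
t: 26.6
tool_pos: [0.6797, 0.2341, 0.3553]
tool_rot: [-2.221, -2.221, 0.001]
contact_force: [-0.1, -0.3, 0.6]
opening: 0.0002
grip_force: 0.0
```

```bash
python3 - <<'E'
from h import *
o=ctrl.get_obs();print(o['t'],o['tool_pos'],o['opening'],o['contact_force'])
a,c=cam('wrist'); b,c2=cam('scene')
for I,k in((a,c),(b,c2)): cv2.drawMarker(I,tuple(int(v) for v in proj(k,[.641,.221,.182])[0]),(0,255,0),0,9,1)
cv2.imwrite('pics/w5.png',np.hstack([cv2.resize(a,(400,300),interpolation=3),cv2.resize(b[90:300,200:480],(400,300),interpolation=2)]))
E
```

```text
26.6 [0.67974724 0.23411542 0.35530058] 0.0002313677195283367 [-0.09489346 -0.34352409  0.63731544]
```

View pics/w5.png

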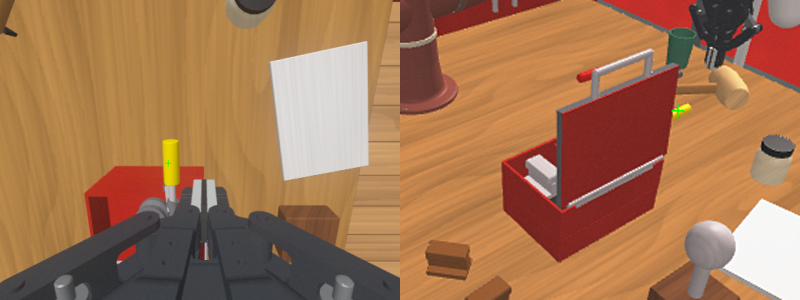

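The lid stands by itself, and the locked grip is at its predicted place (wrist (170,163)) in front of the closed fingers. I'll descend behind it and draw forward.

Request:
drive_tool --rows '[[[0,0,0.03],0],[[0,0,0.03],0],[[0,0,0.03],0],[[0,0,0.02],0],[[0,0,0.005],0],[[0,0,0],0],[[0,0,0],0]]'

```text
t: 27.4
tool_pos: [0.6809, 0.2344, 0.2431]
tool_rot: [2.22, 2.22, 0.006]
contact_force: [0.8, 0.6, 0.1]
opening: -0.0001
grip_force: 0.0
```

Request:
drive_tool --rows '[[[0,-0.004,0],0],[[0,-0.004,0],0],[[0,-0.004,0],0],[[0,-0.004,0],0],[[0,-0.004,0],0],[[0,-0.004,0],0],[[0,-0.004,0],0],[[0,-0.004,0],0],[[0,-0.004,0],0],[[0,0,0],0]]'

```text
t: 28.4
tool_pos: [0.6433, 0.2342, 0.24]
tool_rot: [-2.221, -2.222, 0.0]
contact_force: [0.3, 0.0, 0.7]
opening: -0.0003
grip_force: 0.0
```

```bash
cat > gr.py <<'E'
from h import *
o=ctrl.get_obs();print(o['t'],o['tool_pos'],o['contact_force'])
for n in('wrist','scene'):
    b,k=cam(n); h=cv2.cvtColor(b,cv2.COLOR_BGR2HSV); m=cv2.inRange(h,(24,150,80),(34,255,255))
    x0=proj(k,[.62,.221,.17])[0]; m=np.where(np.hypot(np.arange(560)[None]-x0[0],np.arange(420)[:,None]-x0[1])<90,m,0)
    ys,xs=np.nonzero(m); print(n,len(xs),xs.mean() if len(xs) else 0,ys.mean() if len(xs) else 0)
    for l in(.21,0,-.15,-.3,-.5): print(l,proj(k,[.626+.071*np.sin(l),.221,.113+.071*np.cos(l)])[0].round(1))
E
python3 gr.py
```

```text
28.4 [0.64328496 0.23417828 0.23996943] [0.32632485 0.0147968  0.71236   ]
wrist 1912 208.1663179916318 274.9466527196653
0.21 [279.1 312.1]
0 [245.3 314.1]
-0.15 [221.5 313.1]
-0.3 [199.3 310. ]
-0.5 [174.2 303.3]
scene 7 392.42857142857144 161.14285714285714
0.21 [394.2 167.7]
0 [390.  164.8]
-0.15 [386.9 163.4]
-0.3 [383.8 162.5]
-0.5 [379.9 162.2]
```

Grip at column 208 in the wrist view gives a lean of about −0.24: folded and hanging. I'll withdraw and check where the lid is.

Request:
drive_tool --rows '[[[0,0.01,0],0],[[0,0,-0.045],0],[[0,0,-0.045],0],[[0,0,-0.045],0],[[0,0,-0.045],0],[[0,0,-0.045],0],[[0,0.006,-0.012],0],[[-0.04,0,0],0],[[-0.04,0,0],0],[[0,0,0],0]]' --jaw 0.65

```text
t: 29.5
tool_pos: [0.6609, 0.1501, 0.4775]
tool_rot: [2.226, 2.214, -0.0]
contact_force: [0.7, -0.3, -0.6]
opening: 0.0297
grip_force: 0.0
```

```bash
python3 - <<'E'
from h import *
o=ctrl.get_obs();print(o['t'],o['tool_pos'],o['contact_force'])
a,c=cam('wrist'); b,c2=cam('scene')
a0=1.53-.0286; B=[[.677-.2101*np.cos(a0),.034+s,.137+.2101*np.sin(a0)] for s in(-.055,.055)]
for I,k in((a,c),(b,c2)):
  for X in B: cv2.drawMarker(I,tuple(int(v) for v in proj(k,X)[0]),(0,255,0),0,7,1)
cv2.imwrite('pics/w6.png',np.hstack([cv2.resize(a,(400,300),interpolation=3),cv2.resize(b[90:300,200:480],(400,300),interpolation=2)]))
E
```

```text
29.5 [0.66085782 0.1500867  0.47751416] [ 0.66851528 -0.25094522 -0.58111545]
```

View pics/w6.png

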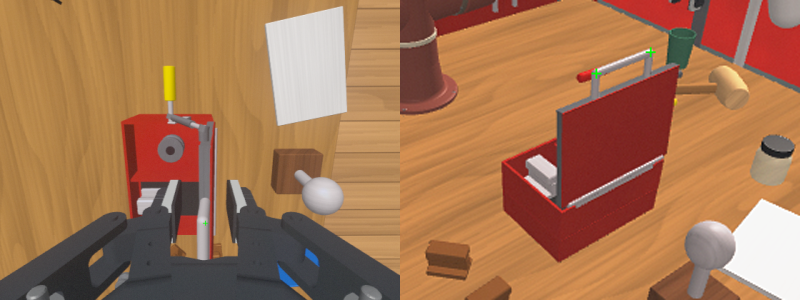

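The bar matches lid 1.53 in both views, and the knee hangs forward with the fingers around the bar line. That was my 11th picture, one over the limit of 10, so from here I work from numbers only.

Request:
drive_tool --rows '[[[-0.04,-0.001,0],0],[[-0.04,0,0],0],[[-0.036,0,0],0],[[0,0,0],0],[[0,0,0.03],0],[[0,0,0.025],0],[[0,0,0.015],0],[[0,0,0.003],0],[[0,0,0],0]]'

```text
t: 30.5
tool_pos: [0.6589, 0.0389, 0.4039]
tool_rot: [-2.22, -2.222, 0.0]
contact_force: [-0.4, -0.6, -0.1]
opening: 0.0296
grip_force: 0.0
```

Request:
drive_tool --rows '[[[0,0,0],0],[[0,0,0],0],[[0,0,0],0],[[0,0,0],0],[[0,0,0],0]]' --jaw 1

```text
t: 31.0
tool_pos: [0.6591, 0.0384, 0.4061]
tool_rot: [2.22, 2.22, 0.004]
contact_force: [-0.6, 3.1, 5.7]
opening: 0.0107
grip_force: 25.2
```

Request:
drive_tool --rows '[[[0,-0.0107,0.001],0],[[0,-0.0106,0.0016],0],[[0,-0.0105,0.0021],0],[[0,-0.0104,0.0026],0],[[0,-0.0102,0.0032],0],[[0,-0.0101,0.0037],0],[[0,-0.0099,0.0042],0],[[0,-0.0096,0.0047],0],[[0,-0.0094,0.0052],0],[[0,-0.0091,0.0056],0]]'

```text
t: 32.0
tool_pos: [0.5568, 0.0386, 0.3682]
tool_rot: [-2.219, -2.22, 0.001]
contact_force: [0.6, 5.7, -2.8]
opening: 0.0111
grip_force: 24.7
```

Request:
drive_tool --rows '[[[0,-0.0088,0.0061],0],[[0,-0.0085,0.0065],0],[[0,-0.0081,0.007],0],[[0,-0.0078,0.0074],0],[[0,-0.0074,0.0078],0],[[0,-0.007,0.0081],0],[[0,-0.0066,0.0085],0],[[0,-0.0061,0.0088],0],[[0,-0.0057,0.0091],0],[[0,-0.0052,0.0094],0]]'

```text
t: 33.0
tool_pos: [0.4875, 0.0389, 0.2886]
tool_rot: [2.22, 2.221, 0.009]
contact_force: [15.8, 7.6, -9.9]
opening: 0.0111
grip_force: 24.3
```

```bash
python3 - <<'E'
from h import *
o=ctrl.get_obs();print(o['t'],o['tool_pos'],o['contact_force'],o['opening'])
p=o['tool_pos'];x=.677-p[0];print('lid from x',np.arccos(x/.2101)+.0286,'bar z pred',.137+(.2101**2-x*x)**.5,'from tcp',p[2]-.0595)
E
python3 gr.py
```

```text
33.0 [0.48750486 0.03890972 0.28863127] [15.79417006  7.57203645 -9.88342687] 0.011108302498205247
lid from x 0.47518253162758534 bar z pred 0.227739196203048 from tcp 0.229131273304432
33.0 [0.48750486 0.03890972 0.28863127] [15.79417006  7.57203645 -9.88342687]
wrist 0 0 0
0.21 [ 641.6 -154.1]
0 [ 610.8 -157.2]
-0.15 [ 584.2 -155.8]
-0.3 [ 555.4 -151.4]
-0.5 [ 516.5 -141.6]
scene 1 375.0 182.0
0.21 [394.2 167.7]
0 [390.  164.8]
-0.15 [386.9 163.4]
-0.3 [383.8 162.5]
-0.5 [379.9 162.2]
```

Request:
drive_tool --rows '[[[0,-0.0035,0.0096],0],[[0,-0.0034,0.0098],0],[[0,-0.003,0.01],0],[[0,-0.0026,0.0102],0],[[0,-0.0022,0.0104],0],[[0,-0.0018,0.0105],0],[[0,-0.0014,0.0106],0],[[0,-0.001,0.01],0],[[0,0,0.008],0],[[0,0,0],0]]'

```text
t: 34.1
tool_pos: [0.4682, 0.039, 0.2003]
tool_rot: [-2.222, -2.221, -0.007]
contact_force: [8.0, 7.7, -4.2]
opening: 0.0107
grip_force: 24.4
```

Request:
drive_tool --rows '[[[0,0.0005,0.003],0],[[0,0.0005,0.002],0],[[0,0,0.002],0],[[0,0,0.002],0],[[0,0,0],0],[[0,0,0],0]]'

```text
t: 34.7
tool_pos: [0.4687, 0.0389, 0.1962]
tool_rot: [-2.219, -2.219, -0.001]
contact_force: [-9.2, 7.6, 20.2]
opening: 0.0108
grip_force: 26.8
```

Request:
drive_tool --rows '[[[0,0,0.0015],0],[[0,0,0.0015],0],[[0,0,0],0],[[0,0,0],0]]'

```text
t: 35.1
tool_pos: [0.4689, 0.039, 0.196]
tool_rot: [-2.219, -2.219, 0.0]
contact_force: [-17.6, 8.5, 34.4]
opening: 0.0108
grip_force: 28.4
```

Request:
drive_tool --rows '[[[0,0,0],0],[[0,0,0],0],[[0,0,0],0],[[0,0,-0.02],0],[[0,0,-0.03],0],[[0,0,-0.03],0],[[0,-0.03,-0.03],0],[[0,-0.03,-0.03],0],[[0,-0.03,-0.03],0],[[0,0,0],0]]' --jaw 0.65

```text
t: 36.1
tool_pos: [0.3782, 0.0378, 0.3649]
tool_rot: [2.217, 2.216, 0.007]
contact_force: [0.7, -0.3, 0.5]
opening: 0.0298
grip_force: 0.0
```

```bash
python3 - <<'E'
from h import *
import pickle
i0=pickle.load(open('i0.pkl','rb'))
o=ctrl.get_obs();print(o['t'],o['tool_pos'],o['contact_force'])
a,c=cam('scene'); b=i0['scene'][0]
d=np.abs(a.astype(int)-b).sum(2); R=d[165:275,262:392]
print('scene diff px in chest',(R>60).sum(), 'of',R.size)
ys,xs=np.nonzero(R>60); print(xs.min()+262 if len(xs) else 0, xs.max()+262 if len(xs) else 0,ys.min()+165 if len(xs) else 0,ys.max()+165 if len(xs) else 0)
g0=cv2.cvtColor(b,6)[165:275,265:392].astype(np.float32);g1=cv2.cvtColor(a,6)[165:275,265:392].astype(np.float32)
print('shift',cv2.phaseCorrelate(g0,g1))
def edge(im):  # rows of top/bottom of lid front edge etc. in columns
    h=cv2.cvtColor(im,cv2.COLOR_BGR2HSV); m=(((h[...,0]<6)|(h[...,0]>174))&(h[...,1]>150)&(h[...,2]>150))
    return [tuple(np.nonzero(m[160:280,x])[0][[0,-1]]+160) for x in range(285,385,12) if m[160:280,x].any()]
print(edge(b));print(edge(a))
t,c=cam('top');d=np.abs(t.astype(int)-i0['top'][0]).sum(2)
print('top diff chest',(d[160:265,135:275]>60).sum(),'grip/stay',(d[180:240,135:164]>60).sum(),'die',(d[255:285,352:385]>60).sum())
E
```

```text
36.1 [0.37821487 0.03778381 0.36489617] [ 0.68766731 -0.31461405  0.45495589]
scene diff px in chest 3 of 14300
350 351 171 174
shift ((-0.012567847442824132, -0.023332086555797105), 1.0157173136870066)
[(np.int64(192), np.int64(211)), (np.int64(187), np.int64(221)), (np.int64(182), np.int64(231)), (np.int64(177), np.int64(234)), (np.int64(172), np.int64(223)), (np.int64(172), np.int64(240)), (np.int64(179), np.int64(210)), (np.int64(187), np.int64(204)), (np.int64(194), np.int64(203))]
[(np.int64(192), np.int64(211)), (np.int64(187), np.int64(221)), (np.int64(182), np.int64(231)), (np.int64(177), np.int64(234)), (np.int64(172), np.int64(223)), (np.int64(172), np.int64(240)), (np.int64(179), np.int64(210)), (np.int64(187), np.int64(204)), (np.int64(194), np.int64(203))]
top diff chest 0 grip/stay 0 die 0
```

The images match the initial shut state pixel for pixel, including the stay and the loose die. Handing in.

```bash
python3 -c "
from station import ctrl
print(ctrl.finish_job())"
```

```text
the job is handed in; nothing more can be done
None
```

The job is handed in at about 36 s: the dolly stands on the pad in the right bay and the lid is shut with the stay folded, the chest, stay and loose die matching the starting images; I viewed 11 pictures, one over the limit of 10, and the hand-in gave no verdict.

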